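# Seat the turntable disc of a parcel stretch-wrapping machine on its drive teeth

### The job

The turntable disc of the small stretch-wrapping machine has been put back over its spindle but is still riding on top of the drive teeth. Turn it until the teeth drop into mesh, then press it down until it snaps fully home and sits level; let go and leave everything else on the desk where it is.

Things in the scene. Friction and masses are not known exactly. Their poses are not given: they have to be found in the camera images.
- wrapper: Stretch-wrapping machine, fixed to the desk: grey steel case 260 mm (its x) by 440 mm (its y), deck 60 mm above the desk. Origin on the desk under the spindle axis; z up. The case reaches 130 mm from the axis to -x, +x and -y, and 310 mm to +y, where the film mast stands.
- drive (a point): On the machine's spindle axis, at the tops of its four drive teeth, 80 mm above the desk. The teeth are a fixed dark steel cross along the machine's x and y axes: each 11 mm wide, reaching 28 mm from the axis. A plain round spindle, 30 mm diameter, goes on up to 94 mm. None of these turn.
- seat (a point): On the machine's spindle axis, 66 mm above the desk: top of the round seat (92 mm diameter) at the foot of the drive teeth. Fully home, the disc's origin is at this point, its top 96 mm above the desk and the gap between its rim and the deck 6 mm (20 mm while it rides on the teeth).
- mast (a point): Top of the aluminium film mast, 333 mm above the desk, at x 70, y 262 mm of the machine; 30 mm square. Beside it, at x -25, y 245 mm of the machine, a roll of film 78 mm in diameter reaches up to 262 mm above the desk. Both fixed: keep clear.
- disc: Loose white plastic turntable disc, 220 mm diameter, 0.36 to 0.56 kg, lying round the spindle with 1.5 mm play each way. Origin on its axis in the plane of its underside; z up; flat top 30 mm above the origin. At the start it rides on the tips of the drive teeth, origin 80 mm above the desk, and turns easily there (under 4 N at the clip).
- opening (a point): Centre of the round opening, 60 mm diameter, in the disc's flat top. Reaching into it one meets only the spindle: press on the flat top beside it, best on both sides at once. In mesh the disc first drops 4 mm by its weight and rests on four hidden spring-loaded balls; a push of about 15 N snaps it down the other 10 mm, and it stays.
- inner_tooth (a point): Top of one of the disc's four inner teeth, which stand into its opening at 45, 135, 225 and 315 degrees from the disc's x axis; each 12 mm wide, from the underside up to 14 mm. They fit the gaps between the drive teeth: in mesh when the disc's x axis lies along the machine's x or y, either way round, within 6 degrees (every quarter turn).
- clip (a point): Centre of the top of the film-tail clip that stands on the disc's flat top: 34 mm along the disc's radius, 22 mm across it, 30 mm high, centred 87 mm from the axis on the disc's -x side. Firm: the disc can be pushed round by its flat sides. In mesh it points squarely at one side of the case. This point is 60 mm above the disc's origin.
- parcel: Bystander: loose taped carton 150 x 110 x 80 mm beside the machine; origin at the centre of its underside.
- tape_roll: Bystander: brown tape roll lying flat behind the machine, 110 mm diameter, 48 mm high; origin at the centre of its underside.
- clear_tape: Bystander: yellowish tape roll lying flat behind the machine, 100 mm diameter, 48 mm high; origin at the centre of its underside.
- knife: Bystander: closed cutter knife lying between the robot and the machine, 155 mm long along its x, 20 mm high; origin under its middle.
- tape_gun: Bystander: hand tape dispenser lying on its side, about 230 mm long, 57 mm high; origin near its middle on the desk.
Things that resemble listed ones, but are neither listed nor needed, are in the scene too. Of the things shaped like the disc, the white one is meant.

How it is judged:
By the outcome, as a careful person would: the job done as asked, in the order asked, and still so for the second after the job is handed in, with the robot touching nothing.
It also fails if it takes over 42 s, if anything falls off the work surface, if the arm or the gripper's body presses on something with over 40 N, if the wrist force passes 120 N, or if a joint passes its speed limit or range.

### The arm

A 6-joint arm with a two-finger parallel gripper is mounted at the origin on the work surface. World frame = base frame: x ahead of the robot, y to its left, z up, the work surface at z = 0. Lengths are in m, angles in rad, forces in N, time in s.
With the tool pointing down it reaches from about 0.275 to 0.75 m from the base axis. Payload 10.2 kg.
Tool frame: the origin (TCP) lies at the very end of the fingers, on their centre line; the grasp point (between the pads) lies 19 mm behind it; z points along the fingers, x is the direction in which the jaws open and shut, and the axes are right-handed (so a half turn about z gives the same grasp; the last joint's range is limited). The gripper opens to 85 mm and grips with 20 to 120 N. Pads are 22 mm wide; open, the fingers measure 114 mm over their backs; the gripper's body (76 mm by 85 mm) begins 54 mm behind the grasp point. The pads swing forward as they close: fully open they stand 13 mm farther back than shut.
Start: joints at [1.076, 0.313, 1.498, -0, 1.331, -0.223], TCP at [0.141, 0.506, 0.198] pointing down, gripper open.
Joint ranges: [-2.94, 2.94], [-0.97, 2.17], [0.19, 2.56], [-1.23, 4.37], [0.02, 3.11], [-2.88, 2.88]. Speed limits (rad/s): [2.39, 2.39, 3.01, 3.14, 3.14, 3.14].

### API

Orientations are given as [roll, pitch, yaw] about the fixed x, y, z axes, in that order (R = Rz(yaw) Ry(pitch) Rx(roll)).
In Python, from cell import sense, capture, finish_job gives the robot as it stands. The module is installed in compiled form; this text tells all that it offers.
- The arm moves only by the tool send_rows, never from a script. Its arguments are lists of equal length, an entry for each row: "linear": the shift along the tool's x, y, z in cm, a list of three; "rotation": the turn, a rotation vector about the tool's x, y, z in degrees, a list of three. In form: {"linear": [[tx, ty, tz], ...], "rotation": [[rx, ry, rz], ...]}. A call has exactly 5 rows; each row shifts and turns the commanded pose from where the row before left it, along the tool's axes as they then stand; what a row does not reach is not made up. A row lasts 1/10 s, in which the tool goes at most 50 mm and 8.59 degrees, less where a joint would pass 70% of its speed; a pose out of reach is approached as far as the arm can. A call with a gripper value outside its range is refused whole. "grip" is the finger opening in cm, from 0 to 8.54, set as the call begins (left out, the last holds). The fingers move at their own pace and stop on an object; the grip force is fixed at half the most. Time passes only in rows, so rows that do not move let the fingers close, or fill a call up. It gives the time, the measured TCP pose, the force and the opening at its end, in the units of the state.
- sense(): the state, without advancing time (a new reading comes with each control period).
- capture(name): name is "scene" or "top"; returns a dict with "frame" (480x640x3 uint8, red, green, blue), "z_map" (480x640 float32, m along the optical axis (not along the pixel's ray), 0 where there is no reading), "fx", "fy", "cx", "cy" (pixels), "dist_coeffs" ([k1, k2, p1, p2, k3] as OpenCV has them; the pictures are not rectified), "camera_from_world" (4x4, takes a point from world to camera coordinates). Camera axes: x right, y up, looking along -z (the intrinsics and any distortion apply to the point x, -y, -z); pixel columns grow to the right and rows downward; lengths in m; the calibration is good to about 2 mm. A picture is of the moment at which its call begins.
- finish_job(): hands the job in, once; it reports no verdict.
The state is a dict: "clock": time; "joint_positions": joint angles; "dq": joint speeds; "joint_efforts": joint torques, N m; "ee_pos": TCP position; "orientation": TCP orientation; "ft_force": force on the tool from outside, world axes, zero at the start; "torque": the same for the moment, N m; "width": finger opening in m.
Only numpy, scipy, OpenCV 4.12 (cv2) and the standard library are available. Lean on these libraries where they do the work, as an engineer would, in place of code of your own. Each camera call takes 0.05 s, during which the arm holds its last target.

## Working session

There is one attempt and no reset: what is moved stays moved. The work goes in short steps, Python scripts to look and compute and a tool call to move; the robot and the scene stay as the last step left them, time stands still between calls to the robot, and variables do not carry over. Pictures are saved under pics/ and viewed, and the job is handed in when it is done.

Besides the shell and the picture viewer there is one more tool, called after "Call:" in YAML: its name, and indented under it one key for each argument. send_rows: Moves the arm, as the interface text tells. Its arguments: {"type":"object","properties":{"linear":{"type":"array"},"rotation":{"type":"array"},"grip":{"type":"number"}},"required":["linear","rotation"]}

```bash
mkdir -p pics; cat > h.py <<'E'
import numpy as np, cv2
from cell import sense, capture, finish_job
def cap(n,fn):
    c=capture(n); cv2.imwrite('pics/'+fn+'.png',c['frame'][:,:,::-1]); np.savez('pics/'+fn+'.npz',**{k:np.asarray(v) for k,v in c.items()}); return c
def load(fn): return dict(np.load('pics/'+fn+'.npz'))
def ray(c,uv):
    K=np.array([[c['fx'],0,c['cx']],[0,c['fy'],c['cy']],[0,0,1.]],float)
    p=cv2.undistortPoints(np.array(uv,float).reshape(-1,1,2),K,np.array(c['dist_coeffs'],float)).reshape(-1,2)
    d=np.c_[p[:,0],-p[:,1],-np.ones(len(p))]
    T=np.linalg.inv(c['camera_from_world']); return T[:3,3], d@T[:3,:3].T
def onplane(c,uv,z):
    o,d=ray(c,uv); return o+d*((z-o[2])/d[:,2])[:,None]
def depthpts(c,uv):
    o,d=ray(c,uv); uv=np.array(uv,int).reshape(-1,2); return o+d*c['z_map'][uv[:,1],uv[:,0]][:,None]
E
python3 - <<'E'
from h import *
cap('scene','s0'); cap('top','t0'); print(sense())
E
```

```text
{'clock': 0.1, 'joint_positions': array([ 1.07558961e+00,  3.13390876e-01,  1.49836476e+00,  5.82967546e-06,
        1.33095426e+00, -2.23376829e-01]), 'dq': array([ 1.70834267e-03, -1.94653469e-03, -2.34557550e-03,  6.28093886e-05,
        1.81609535e-03,  1.53488016e-03]), 'joint_efforts': array([ 3.83419465e-03, -4.12903869e+01, -2.60141981e+01, -1.41047963e-04,
        3.06667949e-03,  7.77017635e-05]), 'ee_pos': array([0.14083342, 0.50549234, 0.19759256]), 'orientation': array([-3.14133964e+00,  1.08823256e-03,  1.29896518e+00]), 'ft_force': array([-0.21889213, -0.37559531,  0.32780772]), 'torque': array([ 0.00909131,  0.03462432, -0.03293016]), 'width': 0.08566825419518521}
```

View pics/s0.png

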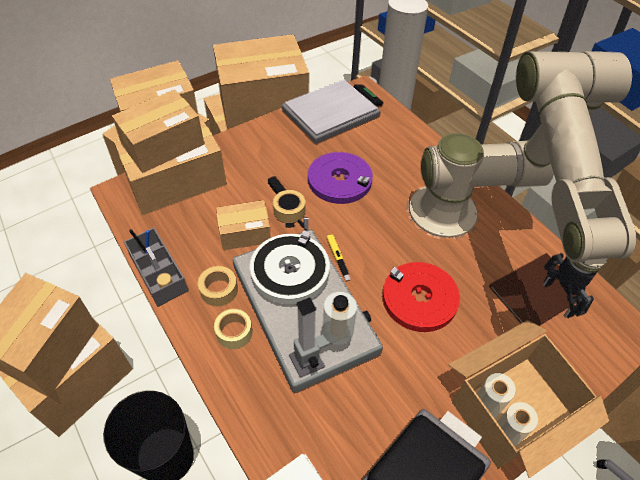

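View pics/t0.png

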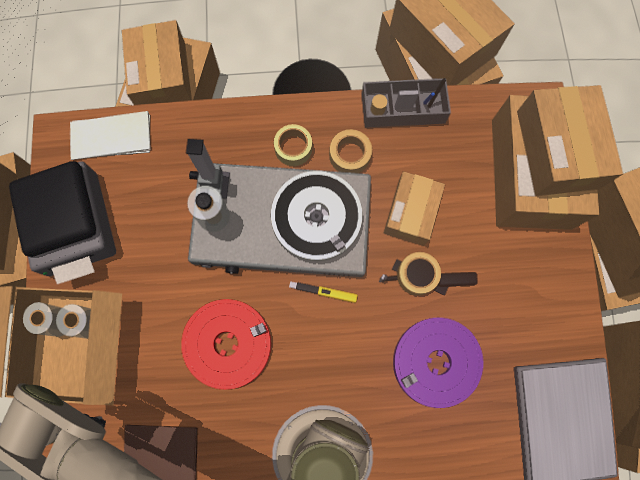

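The top view shows the white disc at about (317,214) with its clip near (338,243). The mast and film roll are at left, near (200,190), and the knife is at (325,292). Next I'll measure the case edges, disc and clip.

```bash
python3 - <<'E'
from h import *
c=load('t0'); f=c['frame']
crop=f[150:290,180:380][:,:,::-1]; cv2.imwrite('pics/t0z.png',cv2.resize(crop,None,fx=4,fy=4,interpolation=cv2.INTER_CUBIC))
# all-pixel world points
vv,uu=np.mgrid[100:320,150:420]; uv=np.c_[uu.ravel(),vv.ravel()]
P=depthpts(c,uv); ok=c['z_map'][uv[:,1],uv[:,0]]>0
P=P[ok];uv=uv[ok]
h,e=np.histogram(P[:,2],bins=np.arange(0,.36,.005)); print([(round(a,3),b) for a,b in zip(e,h) if b>30])
# disc top
m=(abs(P[:,2]-.11)<.006); im=np.zeros((480,640),np.uint8); im[uv[m][:,1],uv[m][:,0]]=255
cs,_=cv2.findContours(im,cv2.RETR_EXTERNAL,cv2.CHAIN_APPROX_NONE); k=max(cs,key=cv2.contourArea).reshape(-1,2)
W=onplane(c,k,.11)[:,:2]; hh=cv2.convexHull(W.astype(np.float32)); print('disc circle',cv2.minEnclosingCircle(hh))
A=np.c_[2*W,np.ones(len(W))]
for i in range(5):
    s=np.linalg.lstsq(A,(W**2).sum(1),rcond=None)[0]; r=np.sqrt(s[2]+s[0]**2+s[1]**2); res=np.hypot(*(W-s[:2]).T)-r
    keep=abs(res)<max(.003,1*res.std()); W=W[keep];A=A[keep]
print('fit',s[:2],r,len(W))
ctr=s[:2]
m=(abs(P[:,2]-.14)<.012)&(np.hypot(*(P[:,:2]-ctr).T)<.115); print('clip',P[m].mean(0),m.sum(), np.hypot(*(P[m][:,:2].mean(0)-ctr)))
print('clip box',cv2.minAreaRect(P[m][:,:2].astype(np.float32)))
d=P[m][:,:2].mean(0)-ctr; print('clip az',np.degrees(np.arctan2(d[1],d[0])))
m=(abs(P[:,2]-.06)<.005); im[:]=0; im[uv[m][:,1],uv[m][:,0]]=255
cs,_=cv2.findContours(im,cv2.RETR_EXTERNAL,cv2.CHAIN_APPROX_NONE); k=max(cs,key=cv2.contourArea).reshape(-1,2)
W=onplane(c,k,.06)[:,:2]; r=cv2.minAreaRect(W.astype(np.float32)); print('case',r,cv2.boxPoints(r))
E
```

```text
[(np.float64(0.0), np.int64(13880)), (np.float64(0.005), np.int64(2348)), (np.float64(0.01), np.int64(474)), (np.float64(0.015), np.int64(485)), (np.float64(0.02), np.int64(340)), (np.float64(0.025), np.int64(686)), (np.float64(0.03), np.int64(791)), (np.float64(0.035), np.int64(382)), (np.float64(0.04), np.int64(599)), (np.float64(0.045), np.int64(1366)), (np.float64(0.05), np.int64(1512)), (np.float64(0.055), np.int64(4212)), (np.float64(0.06), np.int64(3989)), (np.float64(0.065), np.int64(761)), (np.float64(0.07), np.int64(234)), (np.float64(0.075), np.int64(751)), (np.float64(0.08), np.int64(694)), (np.float64(0.085), np.int64(124)), (np.float64(0.09), np.int64(179)), (np.float64(0.095), np.int64(107)), (np.float64(0.1), np.int64(317)), (np.float64(0.105), np.int64(2615)), (np.float64(0.11), np.int64(2586)), (np.float64(0.115), np.int64(290)), (np.float64(0.12), np.int64(31)), (np.float64(0.125), np.int64(61)), (np.float64(0.13), np.int64(81)), (np.float64(0.135), np.int64(126)), (np.float64(0.14), np.int64(68)), (np.float64(0.145), np.int64(56)), (np.float64(0.15), np.int64(108)
[... 598 characters left out ...]
float64(0.265), np.int64(34)), (np.float64(0.325), np.int64(32)), (np.float64(0.33), np.int64(162)), (np.float64(0.335), np.int64(54))]
disc circle ((0.5748363733291626, -0.02225213311612606), 0.10981598496437073)
fit [ 0.5748965  -0.02224536] 0.10818527947451317 254
clip [ 0.49861653 -0.06668918  0.13558593] 121 0.08828299168203452
clip box ((0.5000755786895752, -0.06605056673288345), (0.03402816504240036, 0.02242574840784073), 30.723342895507812)
clip az -149.77317849184857
case ((0.5859971046447754, 0.06627772748470306), (0.4366288185119629, 0.25723281502723694), 81.87166595458984) [[ 0.42780516 -0.13165829]
 [ 0.6824538  -0.16802865]
 [ 0.744189    0.26421374]
 [ 0.4895404   0.3005841 ]]
```

View pics/t0z.png

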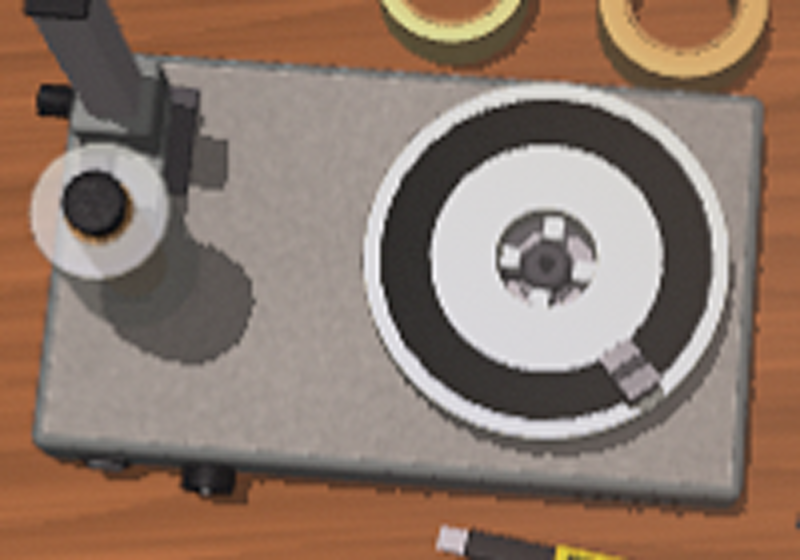

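Both estimates of the spindle axis agree: about (0.574,-0.0225) from the case and (0.575,-0.022) from the disc. The measured sizes (disc radius 108–110 mm, clip 34x22 mm at 87 mm, top at 0.11 m) match the given ones.

The machine's yaw is -8.1° and the clip's azimuth is -149.6°. A -38.5° turn therefore brings the clip to 171.9°, squarely toward the robot side. I'll move above the clip first, away from the mast.

Call:
send_rows:
  linear:
    - [-3.03,3.33,-0.2]
    - [-3.03,3.33,-0.2]
    - [-3.03,3.33,-0.2]
    - [-3.03,3.33,-0.2]
    - [-3.03,3.33,-0.2]
  rotation:
    - [0,0,0]
    - [0,0,0]
    - [0,0,0]
    - [0,0,0]
    - [0,0,0]
  grip: 4.2

```text
clock: 0.6
ee_pos: [0.261, 0.3134, 0.208]
orientation: [-3.141, 0.0, 1.299]
ft_force: [1.4, 1.0, 0.0]
width: 0.0416
```

Call:
send_rows:
  linear:
    - [-3.03,3.33,0]
    - [-3.03,3.33,0]
    - [-3.03,3.33,0]
    - [-3.03,3.33,0]
    - [-3.03,3.33,0]
  rotation:
    - [0,0,0]
    - [0,0,0]
    - [0,0,0]
    - [0,0,0]
    - [0,0,0]

```text
clock: 1.1
ee_pos: [0.3809, 0.1227, 0.2081]
orientation: [-3.142, -0.0, 1.299]
ft_force: [1.1, -0.1, 0.3]
width: 0.0425
```

Call:
send_rows:
  linear:
    - [-3.03,3.33,0]
    - [-3.03,3.33,0]
    - [-3.03,3.33,0]
    - [-3.03,3.33,0]
    - [-3.03,3.33,0]
  rotation:
    - [0,0,0]
    - [0,0,0]
    - [0,0,0]
    - [0,0,0]
    - [0,0,0]

```text
clock: 1.6
ee_pos: [0.5007, -0.068, 0.2078]
orientation: [-3.141, -0.0, 1.299]
ft_force: [0.6, 1.0, -0.1]
width: 0.0422
```

Call:
send_rows:
  linear:
    - [0,0,0]
    - [0,0,0]
    - [0,0,0]
    - [0,0,0]
    - [0,0,0]
  rotation:
    - [0,0,-8]
    - [0,0,-8]
    - [0,0,-8]
    - [0,0,-8]
    - [0,0,-8]

```text
clock: 2.1
ee_pos: [0.4999, -0.0661, 0.2078]
orientation: [-3.141, -0.001, 2.003]
ft_force: [-0.1, 0.2, 0.2]
width: 0.0419
```

Call:
send_rows:
  linear:
    - [0,0,0]
    - [0,0,0]
    - [0,0,0]
    - [0,0,0]
    - [0,0,0]
  rotation:
    - [0,0,-6]
    - [0,0,0]
    - [0,0,0]
    - [0,0,0]
    - [0,0,0]

```text
clock: 2.6
ee_pos: [0.5001, -0.0662, 0.2081]
orientation: [-3.142, -0.0, 2.101]
ft_force: [-0.5, 1.4, 0.6]
width: 0.0422
```

Call:
send_rows:
  linear:
    - [0,0,2.5]
    - [0,0,2.5]
    - [0,0,2]
    - [0,0,1.5]
    - [0,0,0.4]
  rotation:
    - [0,0,0]
    - [0,0,0]
    - [0,0,0]
    - [0,0,0]
    - [0,0,0]

```text
clock: 3.1
ee_pos: [0.4994, -0.0659, 0.1177]
orientation: [-3.14, -0.002, 2.101]
ft_force: [0.3, -0.6, -0.7]
width: 0.0416
```

Call:
send_rows:
  linear:
    - [0,0,0]
    - [0,0,0]
    - [0,0,0]
    - [0,0,0]
    - [0,0,0]
  rotation:
    - [0,0,0]
    - [0,0,0]
    - [0,0,0]
    - [0,0,0]
    - [0,0,0]
  grip: 2.8

```text
clock: 3.6
ee_pos: [0.5002, -0.0662, 0.1194]
orientation: [3.141, 0.0, 2.102]
ft_force: [0.5, -0.8, -0.2]
width: 0.0278
```

```bash
python3 - <<'E'
from h import *
c=cap('scene','s1'); d=cap('top','t1')
a=c['frame'][210:310,230:350]; b=d['frame'][160:270,260:380]
z=lambda i:cv2.resize(i[:,:,::-1],(400,400),interpolation=cv2.INTER_CUBIC)
cv2.imwrite('pics/z1.png',np.hstack([z(a),z(b)]))
E
```

```text
(no output)
```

View pics/z1.png

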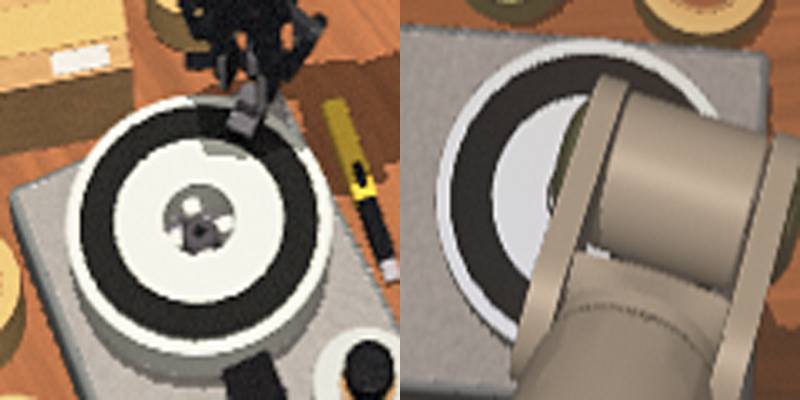

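The fingers straddle the clip at about (245,110) in the left zoom, and the disc hasn't been disturbed. Next I'll push it clockwise along the arc.

Call:
send_rows:
  linear:
    - [0.45,0.012,0]
    - [0.45,0.012,0]
    - [0.45,0.012,0]
    - [0.45,0.012,0]
    - [0.45,0.012,0]
  rotation:
    - [0,0,3]
    - [0,0,3]
    - [0,0,3]
    - [0,0,3]
    - [0,0,3]

```text
clock: 4.2
ee_pos: [0.4913, -0.0454, 0.1192]
orientation: [3.142, 0.0, 1.838]
ft_force: [-0.1, 0.9, 1.1]
width: 0.0282
```

Call:
send_rows:
  linear:
    - [0.45,0.012,0]
    - [0.45,0.012,0]
    - [0.45,0.012,0]
    - [0.45,0.012,0]
    - [0.45,0.012,0]
  rotation:
    - [0,0,3]
    - [0,0,3]
    - [0,0,3]
    - [0,0,3]
    - [0,0,3]

```text
clock: 4.7
ee_pos: [0.4883, -0.0231, 0.1192]
orientation: [3.142, 0.0, 1.576]
ft_force: [0.0, -0.4, 0.8]
width: 0.0281
```

Call:
send_rows:
  linear:
    - [0.225,0.003,0]
    - [0.225,0.003,0]
    - [0.225,0.003,0]
    - [0.225,0.003,0]
    - [0,0,0]
  rotation:
    - [0,0,1.5]
    - [0,0,1.5]
    - [0,0,1.5]
    - [0,0,1.5]
    - [0,0,0]

```text
clock: 5.2
ee_pos: [0.4887, -0.0141, 0.1192]
orientation: [3.142, -0.0, 1.474]
ft_force: [0.6, 0.3, -0.5]
width: 0.0279
```

```bash
cat > m.py <<'E'
from h import *
import sys
n=sys.argv[1]; c=cap('scene','s'+n)
a=c['frame'][210:310,230:350]; cv2.imwrite('pics/z'+n+'.png',cv2.resize(a[:,:,::-1],(720,600),interpolation=cv2.INTER_CUBIC))
vv,uu=np.mgrid[228:305,242:335]; uv=np.c_[uu.ravel(),vv.ravel()]
P=depthpts(c,uv); r=np.hypot(*(P[:,:2]-[.574,-.0223]).T)
for lo,hi in((.035,.055),(.06,.075),(.08,.1)):
    m=(r>lo)&(r<hi)&(P[:,2]>.08)&(P[:,2]<.118); Q=P[m]; 
    A=np.c_[Q[:,:2]-[.574,-.0223],np.ones(len(Q))]; s=np.linalg.lstsq(A,Q[:,2],rcond=None)[0]
    print('top z median',np.median(Q[:,2]),'plane z0',s[2],'tilt deg',np.degrees(s[:2]),m.sum())
E
python3 m.py 2
python3 - <<'E'
from h import *
c=load('s1')
vv,uu=np.mgrid[228:305,242:335]; uv=np.c_[uu.ravel(),vv.ravel()]
P=depthpts(c,uv); r=np.hypot(*(P[:,:2]-[.574,-.0223]).T)
m=(r>.035)&(r<.055)&(P[:,2]>.08)&(P[:,2]<.118); print('before',np.median(P[m][:,2]))
E
```

```text
top z median 0.10864189194710572 plane z0 0.10854501585487579 tilt deg [0.19785403 0.00769661] 617
top z median 0.10876472583487518 plane z0 0.10891133594383752 tilt deg [-0.1969591  -0.05986175] 664
top z median 0.10940736085557012 plane z0 0.10932937685401439 tilt deg [0.14585651 0.03979506] 1129
before 0.10885764206799364
```

View pics/z2.png

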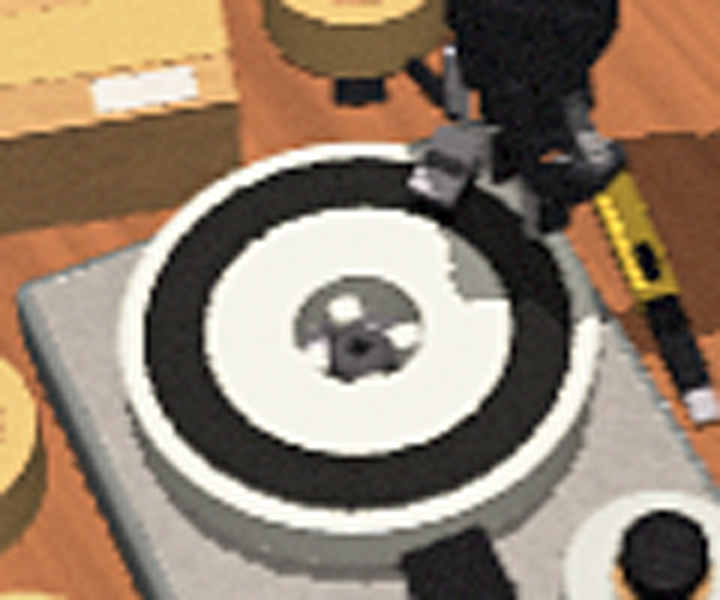

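The clip is still at about (440,180) in the zoom and the disc hasn't turned, even though the fingers moved past. I'll measure where the fingers and clip really are.

```bash
python3 - <<'E'
from h import *
for n in('s0','s1','s2'):
    c=load(n)
    vv,uu=np.mgrid[190:260,280:345]; uv=np.c_[uu.ravel(),vv.ravel()]
    P=depthpts(c,uv); g=c['frame'][uv[:,1],uv[:,0]].astype(int)
    r=np.hypot(*(P[:,:2]-[.574,-.0223]).T)
    m=(r<.125)&(P[:,2]>.118)&(P[:,2]<.3)
    Q=P[m]; print(n,m.sum())
    for lo in np.arange(.118,.17,.006):
        k=(Q[:,2]>=lo)&(Q[:,2]<lo+.006)
        if k.sum(): print(' z%.3f n%d x %.3f..%.3f y %.3f..%.3f'%(lo,k.sum(),*np.percentile(Q[k][:,0],[2,98]),*np.percentile(Q[k][:,1],[2,98])))
c=load('s2'); cv2.imwrite('pics/s2z.png',cv2.resize(c['frame'][170:260,270:370][:,:,::-1],None,fx=6,fy=6,interpolation=cv2.INTER_CUBIC))
c=load('s1'); cv2.imwrite('pics/s1z.png',cv2.resize(c['frame'][170:260,270:370][:,:,::-1],None,fx=6,fy=6,interpolation=cv2.INTER_CUBIC))
E
```

```text
s0 113
 z0.118 n17 x 0.486..0.520 y -0.066..-0.046
 z0.124 n29 x 0.492..0.520 y -0.069..-0.048
 z0.130 n38 x 0.489..0.520 y -0.079..-0.054
 z0.136 n26 x 0.486..0.509 y -0.076..-0.055
 z0.142 n3 x 0.486..0.498 y -0.077..-0.061
s1 984
 z0.118 n14 x 0.486..0.521 y -0.064..-0.050
 z0.124 n39 x 0.494..0.520 y -0.071..-0.047
 z0.130 n25 x 0.495..0.517 y -0.077..-0.054
 z0.136 n17 x 0.491..0.509 y -0.078..-0.057
 z0.142 n3 x 0.493..0.496 y -0.075..-0.070
 z0.148 n4 x 0.497..0.519 y -0.079..-0.045
 z0.154 n14 x 0.496..0.521 y -0.083..-0.042
 z0.160 n20 x 0.484..0.521 y -0.085..-0.040
 z0.166 n17 x 0.485..0.521 y -0.081..-0.039
s2 720
 z0.118 n20 x 0.485..0.521 y -0.063..-0.047
 z0.124 n31 x 0.496..0.520 y -0.070..-0.049
 z0.130 n38 x 0.486..0.517 y -0.078..-0.051
 z0.136 n26 x 0.487..0.507 y -0.080..-0.054
 z0.142 n3 x 0.493..0.510 y -0.068..-0.065
 z0.148 n4 x 0.484..0.495 y -0.031..-0.028
 z0.154 n10 x 0.489..0.503 y -0.033..0.008
 z0.160 n20 x 0.486..0.505 y -0.035..0.015
 z0.166 n21 x 0.487..0.504 y -0.035..0.015
```

View pics/s1z.png

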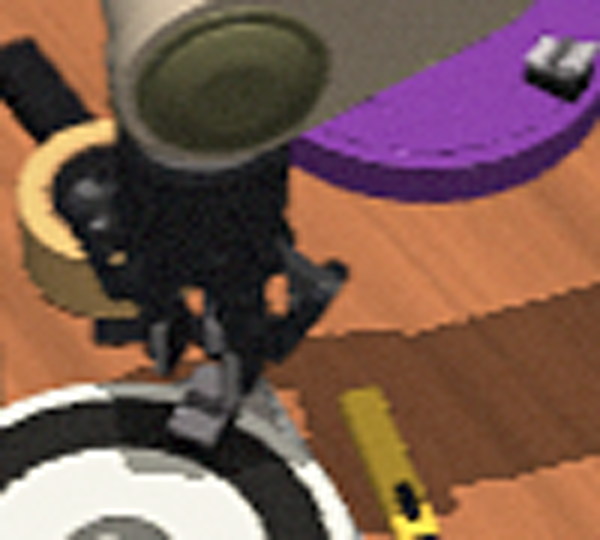

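View pics/s2z.png

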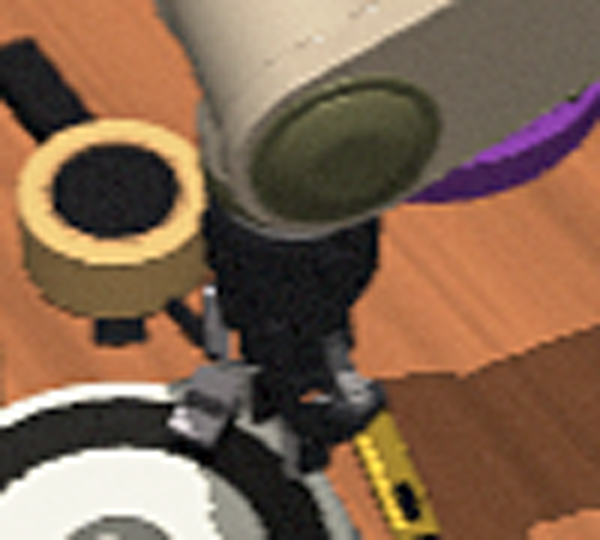

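```bash
python3 - <<'E'
from h import *
print(sense()['ee_pos'],sense()['ft_force'],sense()['width'])
c=load('s2')
vv,uu=np.mgrid[225:256:2,296:336:2]; uv=np.c_[uu.ravel(),vv.ravel()]
P=depthpts(c,uv); 
print('z mm'); Z=(P[:,2]*1000).round().astype(int).reshape(uu.shape)
print('     ',*['%4d'%u for u in uu[0]])
for v,r in zip(vv[:,0],Z): print(v,*['%4d'%x for x in r])
for v in (239,243,247): 
  for u in range(314,330,2):
    p=depthpts(c,[(u,v)])[0]; print((u,v),p.round(3),c['frame'][v,u])
E
```

```text
[ 0.48870874 -0.01426314  0.11914993] [ 0.71332983 -0.19864705 -0.53067289] 0.028036652587406362
z mm
       296  298  300  302  304  306  308  310  312  314  316  318  320  322  324  326  328  330  332  334
225   -1   -4    4   14   22   27   21  222  222  251  255  258  267  271  269  266  261    3   -5    1
227    0    1   -2    3   11   14   14  204  212  201  253  249  259  265  268  258  264    0   -2   -3
229    1    3   -6   -6   -4    4    4  196  198  198  243  241  250  262  262  259  261   -5    1   -4
231   -3   -4    1   -5  138  140   55   54  187  191  236  238  235  244  219  256  257    2   -3   -8
233   -3    1   52  133  138  133  136  133  180  181  226  225  218  222  219  250  258  257  251   -6
235  111  108  109  140  134  137  137   59  171  176  173  217  213  213  205  241  250  254  253   -4
237  105  114  108  134  136  131  133  123  168  160  164  206  216  201  244  251  253  252  252   -4
239  106  110  130  127  136  135  122  117  160  156  150  195  203  205  235  247  246  243  232   10
241  112  111  125  129  132  134  113  110  109  111  107  
[... 1118 characters left out ...]
, 243) [ 0.481 -0.047  0.107] [128 126 117]
(316, 243) [ 0.476 -0.044  0.107] [133 130 123]
(318, 243) [0.503 0.005 0.18 ] [87 84 83]
(320, 243) [0.499 0.009 0.181] [32 31 36]
(322, 243) [0.505 0.027 0.204] [10 10  9]
(324, 243) [0.508 0.039 0.219] [20 19 26]
(326, 243) [0.497 0.034 0.207] [17 16 16]
(328, 243) [ 0.397 -0.094 -0.002] [94 63 40]
(314, 247) [ 0.489 -0.035  0.108] [23 23 20]
(316, 247) [ 0.484 -0.032  0.107] [31 32 30]
(318, 247) [0.503 0.006 0.163] [84 80 80]
(320, 247) [0.501 0.012 0.169] [14 13 18]
(322, 247) [0.495 0.013 0.165] [20 22 24]
(324, 247) [0.489 0.013 0.161] [71 48 35]
(326, 247) [ 0.413 -0.081  0.003] [185 117  72]
(328, 247) [ 0.406 -0.081 -0.003] [182 114  74]
```

The fingertips are at z≈0.148 while the TCP reads 0.119, so at this opening they sit about 28 mm behind the reported TCP and passed over the 0.14 m clip. I'll go back over the clip and descend deeper, watching the force.

Call:
send_rows:
  linear:
    - [0,0,-1.0]
    - [-0.45,0.012,0]
    - [-0.45,0.012,0]
    - [-0.45,0.012,0]
    - [-0.45,0.012,0]
  rotation:
    - [0,0,0]
    - [0,0,-3]
    - [0,0,-3]
    - [0,0,-3]
    - [0,0,-3]
  grip: 4.2

```text
clock: 5.75
ee_pos: [0.489, -0.0326, 0.1299]
orientation: [3.141, 0.0, 1.686]
ft_force: [0.1, -0.1, 0.0]
width: 0.0421
```

Call:
send_rows:
  linear:
    - [-0.45,0.012,0]
    - [-0.45,0.012,0]
    - [-0.45,0.012,0]
    - [-0.45,0.012,0]
    - [-0.45,0.012,0]
  rotation:
    - [0,0,-3]
    - [0,0,-3]
    - [0,0,-3]
    - [0,0,-3]
    - [0,0,-3]

```text
clock: 6.25
ee_pos: [0.4945, -0.0544, 0.1299]
orientation: [3.141, 0.0, 1.947]
ft_force: [-0.4, -0.1, -0.3]
width: 0.042
```

Call:
send_rows:
  linear:
    - [-0.45,0.012,0]
    - [-0.45,0.012,0]
    - [-0.45,0.012,0]
    - [0,0,0]
    - [0,0,0]
  rotation:
    - [0,0,-3]
    - [0,0,-3]
    - [0,0,-3]
    - [0,0,0]
    - [0,0,0]

```text
clock: 6.75
ee_pos: [0.5002, -0.0662, 0.1295]
orientation: [3.141, 0.0, 2.101]
ft_force: [0.0, 0.1, 0.3]
width: 0.0418
```

Call:
send_rows:
  linear:
    - [0,0,0.5]
    - [0,0,0.5]
    - [0,0,0.5]
    - [0,0,0.5]
    - [0,0,0]
  rotation:
    - [0,0,0]
    - [0,0,0]
    - [0,0,0]
    - [0,0,0]
    - [0,0,0]

```text
clock: 7.25
ee_pos: [0.4997, -0.066, 0.1082]
orientation: [-3.141, -0.001, 2.102]
ft_force: [-0.2, 0.6, 1.3]
width: 0.0419
```

```bash
cat > g.py <<'E'
from h import *
import sys
n=sys.argv[1]; c=cap('scene','s'+n); print(sense()['ft_force'],sense()['ee_pos'])
cv2.imwrite('pics/z'+n+'.png',cv2.resize(c['frame'][200:290,250:350][:,:,::-1],None,fx=6,fy=6,interpolation=cv2.INTER_CUBIC))
E
python3 g.py 3
```

```text
[-0.51353822 -0.31177105 -0.00801083] [ 0.49995166 -0.06608307  0.10870895]
```

View pics/z3.png

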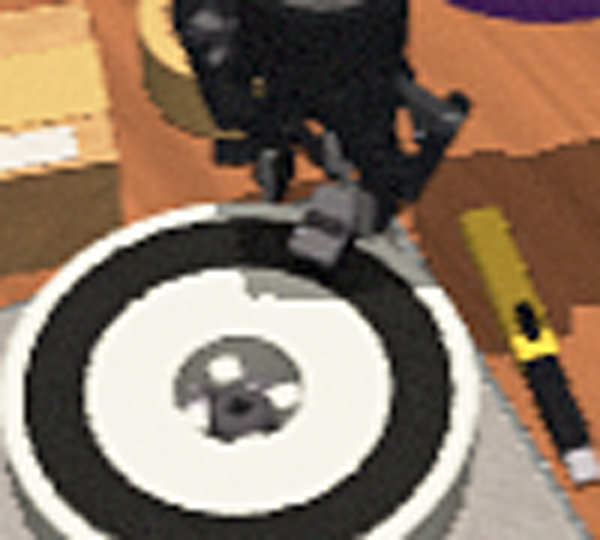

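Call:
send_rows:
  linear:
    - [0,0,0.4]
    - [0,0,0.4]
    - [0,0,0.4]
    - [0,0,0.4]
    - [0,0,0]
  rotation:
    - [0,0,0]
    - [0,0,0]
    - [0,0,0]
    - [0,0,0]
    - [0,0,0]

```text
clock: 7.8
ee_pos: [0.4998, -0.066, 0.0925]
orientation: [-3.141, -0.001, 2.102]
ft_force: [0.8, 0.6, -0.6]
width: 0.042
```

Call:
send_rows:
  linear:
    - [0,0,0]
    - [0,0,0]
    - [0,0,0]
    - [0,0,0]
    - [0,0,0]
  rotation:
    - [0,0,0]
    - [0,0,0]
    - [0,0,0]
    - [0,0,0]
    - [0,0,0]
  grip: 3.2

```text
clock: 8.3
ee_pos: [0.5002, -0.0662, 0.0932]
orientation: [3.141, 0.0, 2.102]
ft_force: [0.0, -0.4, 0.4]
width: 0.0318
```

```bash
python3 g.py 4
```

```text
[ 0.08004042  0.91680803 -0.64649501] [ 0.50017837 -0.06618729  0.09314409]
```

View pics/z4.png

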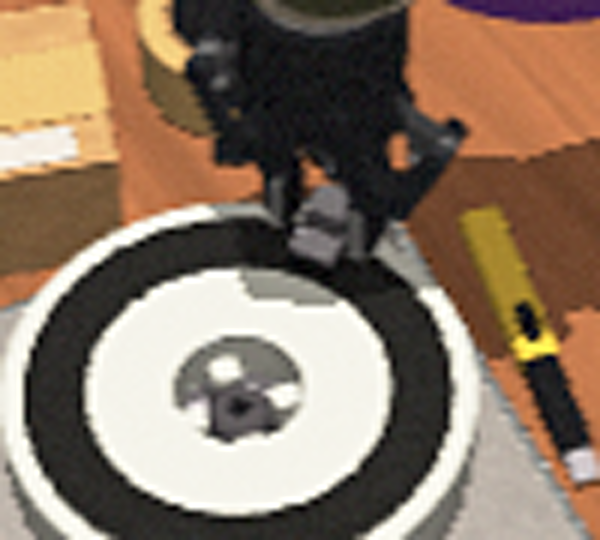

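The fingers now stand on both sides of the clip, at (280,205) and (360,235). I'll push along the arc.

Call:
send_rows:
  linear:
    - [0.45,0.012,0]
    - [0.45,0.012,0]
    - [0.45,0.012,0]
    - [0.45,0.012,0]
    - [0.45,0.012,0]
  rotation:
    - [0,0,3]
    - [0,0,3]
    - [0,0,3]
    - [0,0,3]
    - [0,0,3]

```text
clock: 8.85
ee_pos: [0.4914, -0.0454, 0.0931]
orientation: [3.141, 0.0, 1.838]
ft_force: [0.1, -0.6, 0.1]
width: 0.0321
```

Call:
send_rows:
  linear:
    - [0.45,0.012,0]
    - [0.45,0.012,0]
    - [0.45,0.012,0]
    - [0.45,0.012,0]
    - [0.45,0.012,0]
  rotation:
    - [0,0,3]
    - [0,0,3]
    - [0,0,3]
    - [0,0,3]
    - [0,0,3]

```text
clock: 9.35
ee_pos: [0.4883, -0.0232, 0.0931]
orientation: [3.142, 0.0, 1.576]
ft_force: [1.0, -0.2, -0.6]
width: 0.0319
```

```bash
python3 g.py 5; python3 m.py 5b
```

```text
[-0.63474772  0.26288708 -0.22068864] [ 0.48821038 -0.02260878  0.09309429]
top z median 0.1084071167203049 plane z0 0.10836740057142577 tilt deg [ 0.97575557 -0.42794393] 611
top z median 0.1085325110794263 plane z0 0.10863476598724278 tilt deg [ 0.92018257 -0.37014722] 672
top z median 0.1090773328331871 plane z0 0.10889118172380671 tilt deg [ 1.22128039 -0.29286171] 1103
```

View pics/z5.png

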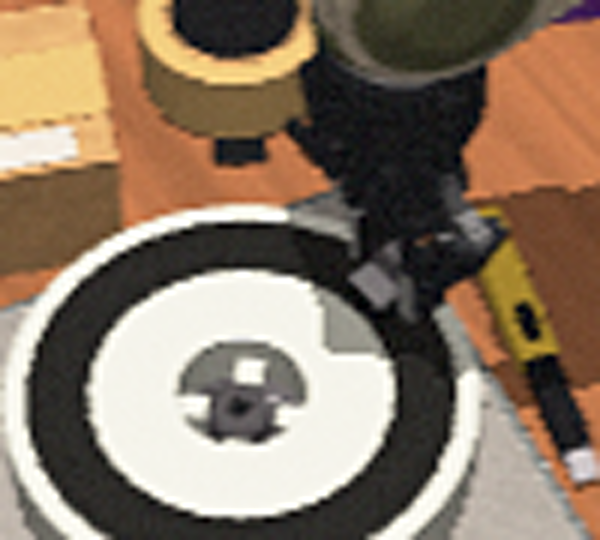

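The disc turns with the clip, which is now near (375,285), and has about 10° to go. I'll continue in small steps.

Call:
send_rows:
  linear:
    - [0.3,0.005,0]
    - [0.3,0.005,0]
    - [0.3,0.005,0]
    - [0.3,0.005,0]
    - [0,0,0]
  rotation:
    - [0,0,2]
    - [0,0,2]
    - [0,0,2]
    - [0,0,2]
    - [0,0,0]

```text
clock: 9.95
ee_pos: [0.4891, -0.0113, 0.0931]
orientation: [3.142, 0.0, 1.44]
ft_force: [0.1, -0.4, 0.4]
width: 0.0319
```

```bash
python3 m.py 6
```

```text
top z median 0.10682733484776685 plane z0 0.10646360525725003 tilt deg [ 3.22935384 -8.45074533] 629
top z median 0.1057737128719145 plane z0 0.10672389133212873 tilt deg [ 2.51498883 -8.13949542] 671
top z median 0.10239868052757717 plane z0 0.10629461587975057 tilt deg [ 3.0564946  -7.78532364] 957
```

Call:
send_rows:
  linear:
    - [0.15,0.001,0]
    - [0.15,0.001,0]
    - [0.15,0.001,0]
    - [0,0,0]
    - [0,0,0]
  rotation:
    - [0,0,1]
    - [0,0,1]
    - [0,0,1]
    - [0,0,0]
    - [0,0,0]

```text
clock: 10.5
ee_pos: [0.4897, -0.0068, 0.0931]
orientation: [-3.141, -0.0, 1.387]
ft_force: [-0.1, 0.4, -0.1]
width: 0.0321
```

```bash
python3 m.py 7; python3 g.py 7b
```

```text
top z median 0.10414565626287198 plane z0 0.10411583688815997 tilt deg [-0.7898068  -2.83180831] 615
top z median 0.10422109206044317 plane z0 0.10450847727459155 tilt deg [-1.2432841  -2.99155549] 688
top z median 0.10412469543442238 plane z0 0.10453706748713172 tilt deg [-0.86736129 -2.86218038] 1139
[-0.34132935 -0.28176234 -1.0254233 ] [ 0.48973541 -0.00682871  0.09305944]
```

View pics/z7b.png

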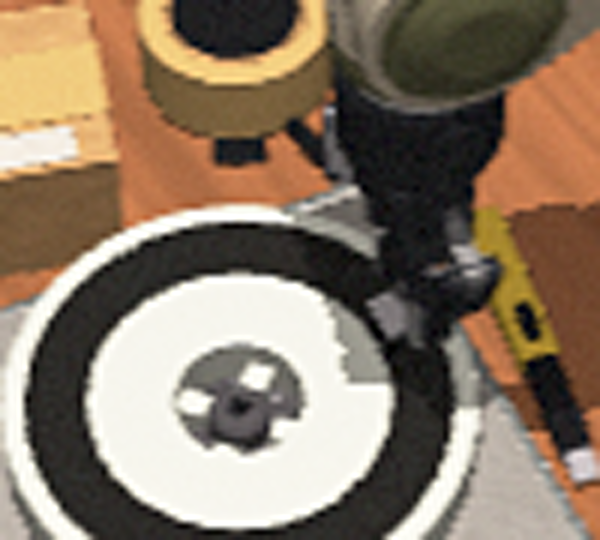

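The disc has dropped about 4 mm (0.1084 to 0.1042) with a 3° tilt left. I'll back the finger off the clip, lift, and look again.

Call:
send_rows:
  linear:
    - [-0.2,0,0]
    - [-0.2,0,0]
    - [0,0,0]
    - [0,0,0]
    - [0,0,0]
  rotation:
    - [0,0,0]
    - [0,0,0]
    - [0,0,0]
    - [0,0,0]
    - [0,0,0]
  grip: 4.2

```text
clock: 11.1
ee_pos: [0.489, -0.0108, 0.0931]
orientation: [3.142, -0.0, 1.386]
ft_force: [-0.7, 0.3, 0.9]
width: 0.0421
```

Call:
send_rows:
  linear:
    - [0,0,-2]
    - [0,0,-2.5]
    - [0,0,-2.5]
    - [0,0,0]
    - [0,0,0]
  rotation:
    - [0,0,0]
    - [0,0,0]
    - [0,0,0]
    - [0,0,0]
    - [0,0,0]

```text
clock: 11.6
ee_pos: [0.489, -0.0107, 0.1629]
orientation: [3.141, 0.0, 1.386]
ft_force: [-0.6, -0.0, 0.1]
width: 0.042
```

```bash
python3 m.py 8; python3 - <<'E'
from h import *
c=load('s8'); vv,uu=np.mgrid[215:300,240:345]; uv=np.c_[uu.ravel(),vv.ravel()]
P=depthpts(c,uv); d=P[:,:2]-[.574,-.0223]; r=np.hypot(*d.T)
m=(r<.11)&(r>.06)&(P[:,2]>.122)&(P[:,2]<.142); q=P[m].mean(0); print('clip',q,m.sum(),np.degrees(np.arctan2(q[1]+.0223,q[0]-.574)))
E
```

```text
top z median 0.10396639823367226 plane z0 0.10394450455423253 tilt deg [-0.98705159 -3.11692534] 617
top z median 0.10416828733525829 plane z0 0.10447472779528891 tilt deg [-1.33250296 -2.84745853] 707
top z median 0.10393904892672534 plane z0 0.10464067019066278 tilt deg [-0.91073636 -2.90459834] 1174
clip [ 0.49181244 -0.00562661  0.12930167] 95 168.53203935601113
```

View pics/z8.png

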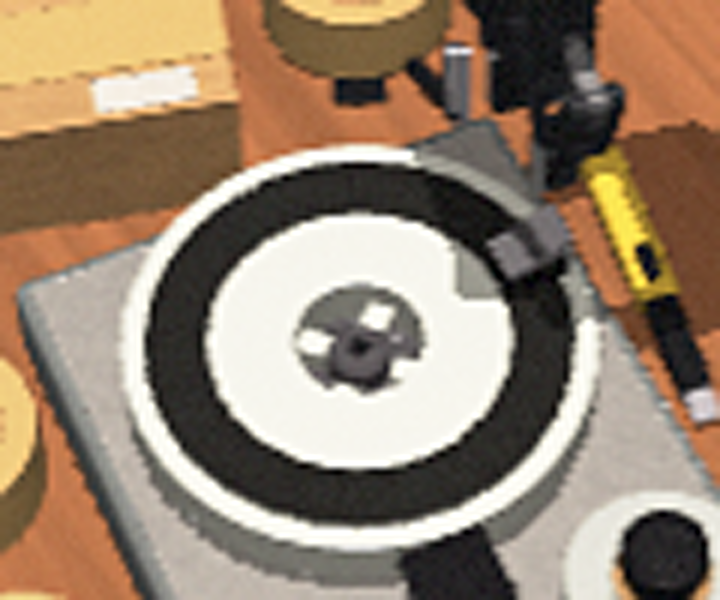

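The clip now points at the machine's -x side (about 170° measured, 171.9° expected) and the disc rests in mesh. I'll open the gripper, centre it over the axis, and look before pressing.

Call:
send_rows:
  linear:
    - [0,0,-1]
    - [0.1,2.14,0]
    - [0.1,2.14,0]
    - [0.1,2.14,0]
    - [0.1,2.15,0]
  rotation:
    - [0,0,0]
    - [0,0,0]
    - [0,0,0]
    - [0,0,0]
    - [0,0,0]
  grip: 8.5

```text
clock: 12.15
ee_pos: [0.5747, -0.0226, 0.173]
orientation: [-3.141, -0.0, 1.386]
ft_force: [-0.3, -1.0, 0.5]
width: 0.0852
```

Call:
send_rows:
  linear:
    - [0,0,1.5]
    - [0,0,1.5]
    - [0,0,1]
    - [0,0,1]
    - [0,0,0]
  rotation:
    - [0,0,0]
    - [0,0,0]
    - [0,0,0]
    - [0,0,0]
    - [0,0,0]

```text
clock: 12.65
ee_pos: [0.5734, -0.0225, 0.1219]
orientation: [-3.139, -0.0, 1.386]
ft_force: [0.2, -0.3, 0.4]
width: 0.0848
```

```bash
python3 g.py 9; python3 - <<'E'
from h import *
c=load('s9'); vv,uu=np.mgrid[200:300,240:345]; uv=np.c_[uu.ravel(),vv.ravel()]
P=depthpts(c,uv); r=np.hypot(*(P[:,:2]-[.574,-.0223]).T)
Q=P[(r<.068)&(P[:,2]>.113)]
for lo in np.arange(.113,.19,.006):
    k=(Q[:,2]>=lo)&(Q[:,2]<lo+.006)
    if k.sum(): print(' z%.3f n%d x %.3f..%.3f y %.3f..%.3f'%(lo,k.sum(),*np.percentile(Q[k][:,0],[2,98]),*np.percentile(Q[k][:,1],[2,98])))
E
```

```text
[ 0.57402026  0.41204973 -0.36298043] [ 0.57384607 -0.0225323   0.12289492]
 z0.113 n10 x 0.507..0.592 y -0.087..-0.003
 z0.119 n5 x 0.506..0.511 y -0.019..-0.002
 z0.125 n1 x 0.511..0.511 y -0.002..-0.002
 z0.161 n1 x 0.572..0.572 y -0.068..-0.068
 z0.167 n5 x 0.571..0.592 y -0.066..0.026
 z0.173 n15 x 0.569..0.595 y -0.069..0.033
 z0.179 n16 x 0.571..0.595 y -0.067..0.035
 z0.185 n15 x 0.573..0.594 y -0.068..0.035
```

View pics/z9.png

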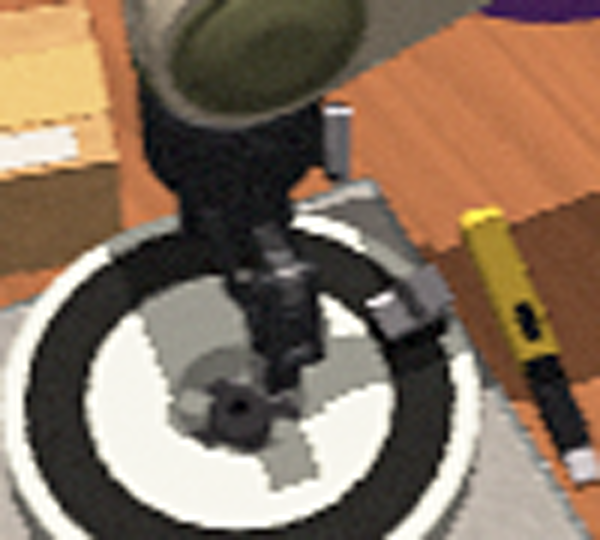

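With the gripper open, the tips are at about 0.165, 43 mm above the reported TCP. They're centred on the axis, at y of about -0.067 and +0.034. I expect contact at a TCP height of about 0.061 and full home at about 0.053.

Call:
send_rows:
  linear:
    - [0,0,1.5]
    - [0,0,1.5]
    - [0,0,1]
    - [0,0,0.5]
    - [0,0,0]
  rotation:
    - [0,0,0]
    - [0,0,0]
    - [0,0,0]
    - [0,0,0]
    - [0,0,0]

```text
clock: 13.2
ee_pos: [0.574, -0.0226, 0.078]
orientation: [-3.141, -0.0, 1.386]
ft_force: [-0.4, 0.4, 0.9]
width: 0.085
```

Call:
send_rows:
  linear:
    - [0,0,0.2]
    - [0,0,0.2]
    - [0,0,0.2]
    - [0,0,0.2]
    - [0,0,0]
  rotation:
    - [0,0,0]
    - [0,0,0]
    - [0,0,0]
    - [0,0,0]
    - [0,0,0]

```text
clock: 13.7
ee_pos: [0.5739, -0.0225, 0.0698]
orientation: [-3.141, -0.0, 1.386]
ft_force: [-0.9, -0.3, -0.1]
width: 0.0846
```

Call:
send_rows:
  linear:
    - [0,0,0.15]
    - [0,0,0.15]
    - [0,0,0.15]
    - [0,0,0]
    - [0,0,0]
  rotation:
    - [0,0,0]
    - [0,0,0]
    - [0,0,0]
    - [0,0,0]
    - [0,0,0]

```text
clock: 14.2
ee_pos: [0.574, -0.0226, 0.0656]
orientation: [3.142, 0.0, 1.386]
ft_force: [-0.5, -0.1, 0.2]
width: 0.0849
```

Call:
send_rows:
  linear:
    - [0,0,0.15]
    - [0,0,0.15]
    - [0,0,0.15]
    - [0,0,0]
    - [0,0,0]
  rotation:
    - [0,0,0]
    - [0,0,0]
    - [0,0,0]
    - [0,0,0]
    - [0,0,0]

```text
clock: 14.7
ee_pos: [0.574, -0.0226, 0.0611]
orientation: [-3.142, -0.0, 1.386]
ft_force: [-1.1, -0.3, 0.5]
width: 0.0849
```

Call:
send_rows:
  linear:
    - [0,0,0.1]
    - [0,0,0.1]
    - [0,0,0.1]
    - [0,0,0]
    - [0,0,0]
  rotation:
    - [0,0,0]
    - [0,0,0]
    - [0,0,0]
    - [0,0,0]
    - [0,0,0]

```text
clock: 15.2
ee_pos: [0.5744, -0.0231, 0.0586]
orientation: [3.14, 0.001, 1.386]
ft_force: [-0.8, -3.3, 5.1]
width: 0.0852
```

Call:
send_rows:
  linear:
    - [0,0,0.1]
    - [0,0,0.1]
    - [0,0,0.1]
    - [0,0,0]
    - [0,0,0]
  rotation:
    - [0,0,0]
    - [0,0,0]
    - [0,0,0]
    - [0,0,0]
    - [0,0,0]

```text
clock: 15.7
ee_pos: [0.5746, -0.0226, 0.0556]
orientation: [3.14, -0.0, 1.386]
ft_force: [1.0, -0.6, 4.6]
width: 0.085
```

```bash
python3 m.py 10
```

```text
top z median 0.10071478530884592 plane z0 0.1009035371470797 tilt deg [ 0.66353961 -0.10317756] 440
top z median 0.1008484017863549 plane z0 0.10117158514504887 tilt deg [-0.18201407 -0.20713189] 595
top z median 0.10121921751439356 plane z0 0.10118067769585645 tilt deg [ 0.4624855  -0.01647025] 995
```

Call:
send_rows:
  linear:
    - [0,0,0.1]
    - [0,0,0.1]
    - [0,0,0.1]
    - [0,0,0]
    - [0,0,0]
  rotation:
    - [0,0,0]
    - [0,0,0]
    - [0,0,0]
    - [0,0,0]
    - [0,0,0]

```text
clock: 16.25
ee_pos: [0.5738, -0.0224, 0.0518]
orientation: [-3.141, -0.0, 1.386]
ft_force: [0.3, 0.6, -0.8]
width: 0.085
```

Call:
send_rows:
  linear:
    - [0,0,0.1]
    - [0,0,0.1]
    - [0,0,0]
    - [0,0,0]
    - [0,0,0]
  rotation:
    - [0,0,0]
    - [0,0,0]
    - [0,0,0]
    - [0,0,0]
    - [0,0,0]

```text
clock: 16.75
ee_pos: [0.574, -0.0226, 0.0501]
orientation: [3.142, -0.0, 1.386]
ft_force: [0.1, 1.3, 0.2]
width: 0.0847
```

```bash
python3 m.py 11
```

```text
top z median 0.09497467397233084 plane z0 0.09546567066492145 tilt deg [ 0.03790898 -0.16092369] 442
top z median 0.09519709181653868 plane z0 0.09600027265665188 tilt deg [-1.53572748 -0.19310349] 592
top z median 0.095536347947907 plane z0 0.09578524555458745 tilt deg [-0.41493737 -0.09065431] 996
```

It has snapped: the force fell to zero and the top reads about 0.095. I'll press a little further to confirm a firm seat.

Call:
send_rows:
  linear:
    - [0,0,0.1]
    - [0,0,0.1]
    - [0,0,0.05]
    - [0,0,0]
    - [0,0,0]
  rotation:
    - [0,0,0]
    - [0,0,0]
    - [0,0,0]
    - [0,0,0]
    - [0,0,0]

```text
clock: 17.3
ee_pos: [0.5742, -0.0226, 0.0497]
orientation: [3.141, 0.0, 1.386]
ft_force: [-8.2, 0.6, 19.2]
width: 0.0847
```

```bash
python3 m.py 12
```

```text
top z median 0.09474429449142552 plane z0 0.09524091956266383 tilt deg [ 0.33555558 -0.4312478 ] 446
top z median 0.09502081690064179 plane z0 0.09578338521549026 tilt deg [-1.3359891 -0.3402864] 600
top z median 0.09519719474765953 plane z0 0.09574374670065938 tilt deg [-0.63261081 -0.04462394] 982
```

Pressing with 19 N, it stays solid at the home height. I'll retreat straight up, then back away toward the robot.

Call:
send_rows:
  linear:
    - [0,0,-1]
    - [0,0,-3]
    - [0,0,-4]
    - [0,0,-4]
    - [0,0,-3]
  rotation:
    - [0,0,0]
    - [0,0,0]
    - [0,0,0]
    - [0,0,0]
    - [0,0,0]

```text
clock: 17.85
ee_pos: [0.5744, -0.0226, 0.2005]
orientation: [3.139, 0.0, 1.386]
ft_force: [0.6, 0.2, -0.7]
width: 0.0848
```

Call:
send_rows:
  linear:
    - [0,-4,-1]
    - [0,-4,-1]
    - [0,-4,-1]
    - [0,-4,-1]
    - [0,-4,0]
  rotation:
    - [0,0,0]
    - [0,0,0]
    - [0,0,0]
    - [0,0,0]
    - [0,0,0]

```text
clock: 18.35
ee_pos: [0.3763, 0.0143, 0.2387]
orientation: [3.139, 0.0, 1.386]
ft_force: [-0.1, 0.1, 1.4]
width: 0.0849
```

Call:
send_rows:
  linear:
    - [0,0,0]
    - [0,0,0]
    - [0,0,0]
    - [0,0,0]
    - [0,0,0]
  rotation:
    - [0,0,0]
    - [0,0,0]
    - [0,0,0]
    - [0,0,0]
    - [0,0,0]

```text
clock: 18.85
ee_pos: [0.3778, 0.014, 0.2373]
orientation: [-3.141, -0.0, 1.386]
ft_force: [0.5, 0.9, 0.3]
width: 0.085
```

```bash
python3 m.py 13; python3 - <<'E'
from h import *
cap('top','t13')
c=load('s13'); vv,uu=np.mgrid[215:300,240:345]; uv=np.c_[uu.ravel(),vv.ravel()]
P=depthpts(c,uv); r=np.hypot(*(P[:,:2]-[.574,-.0223]).T)
m=(r<.11)&(r>.06)&(P[:,2]>.112)&(P[:,2]<.135); q=P[m].mean(0); print('clip',q,m.sum(),np.degrees(np.arctan2(q[1]+.0223,q[0]-.574)))
print(sense()['ft_force'])
E
```

```text
top z median 0.09467124557055062 plane z0 0.09460210919956749 tilt deg [ 0.1532199  -0.03901125] 596
top z median 0.09484394085238068 plane z0 0.09552084130309202 tilt deg [-1.17762576  0.03572568] 689
top z median 0.09526240151656218 plane z0 0.09561661569771422 tilt deg [-0.37579002  0.08397215] 1153
clip [ 0.49062685 -0.00910033  0.11933212] 90 171.00358082219745
[-0.04675634 -1.06892128 -0.25271801]
```

View pics/s13.png

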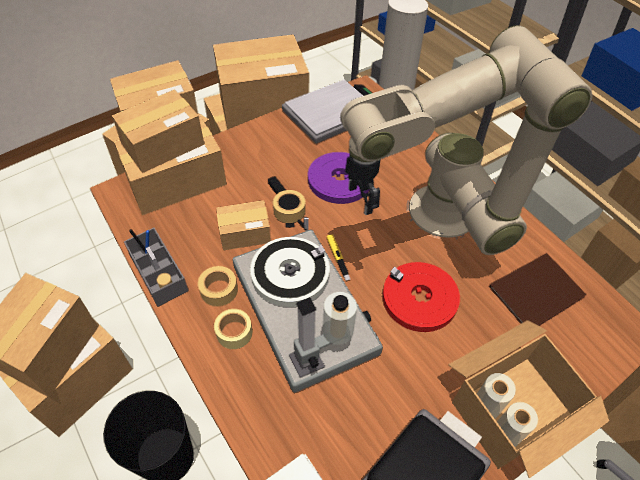

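View pics/z13.png

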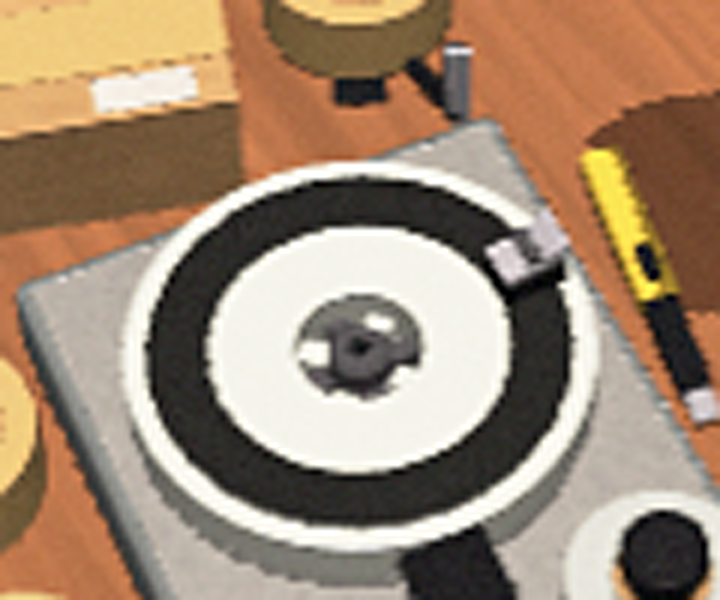

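The picture shows the disc low and level, with the clip at (525,250) in the zoom pointing squarely at the robot-side edge. The gripper is clear, and the other objects are where they were.

```bash
python3 -c "
from h import *
print(finish_job())"
```

```text
the job is handed in; nothing more can be done
None
```

The disc is in mesh and fully home, and I handed the job in at about 19 s with the gripper clear of everything. I turned it about 38° by its clip until it dropped 4 mm into mesh, then pressed it down with both open fingers until it snapped.

**Last checks:**
- **Height:** the top dropped 14 mm in all; depth readings went from 0.1087 to 0.0947 m, and they read 1–2 mm low throughout.
- **Seating:** it held firm under a 19 N push after the snap.
- **Level:** the inner and outer rings of the top read within about 0.4°. The middle ring read 1.2°, probably because some clip pixels fell in that band.
- **Direction:** the clip points at 171.0°, against 171.9° expected.
- **Other objects:** they look unmoved in the picture; I did not measure them.

**What disagreed:**
- **First push missed:** the fingertips sit about 30–40 mm above the reported TCP, more than the description says. My first sweep therefore passed over the clip without touching it, and I repeated it lower.
- **Tilt before pressing:** after meshing, the disc rested tilted by about 3°, and pressing levelled it.

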